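# Put the carrom set away in the coin chest

## Robot

A 6-joint arm with a two-finger parallel gripper is mounted at the origin on the work surface. World frame = base frame: x ahead of the robot, y to its left, z up, the work surface at z = 0. Lengths are in mm, angles in rad, forces in N, time in s.
With the tool pointing down it reaches from about 275 to 750 mm from the base axis. Payload 10.2 kg.
Tool frame: the origin (TCP) lies at the very end of the fingers, on their centre line; the grasp point (between the pads) lies 19 mm behind it; z points along the fingers, y is the line along which they close (so a half turn about z gives the same grasp; the last joint's range is limited). The gripper opens to 85 mm and grips with 20 to 120 N. Pads are 22 mm wide; open, the fingers measure 114 mm over their backs; the gripper's body (76 mm by 85 mm) begins 54 mm behind the grasp point. The pads swing forward as they close: fully open they stand 13 mm farther back than shut.
Start: joints at [-1.509, 0.313, 1.498, -0, 1.331, -0.223], TCP at [147.494, -503.862, 231.294] pointing down, gripper open.
Joint ranges: [-2.94, 2.94], [-0.97, 2.17], [0.19, 2.56], [-1.23, 4.37], [0.02, 3.11], [-2.88, 2.88]. Speed limits (rad/s): [2.39, 2.39, 3.01, 3.14, 3.14, 3.14].

## Interface

Orientations are given as a unit quaternion [w, x, y, z].
In Python, from rig import ctrl, optics gives the robot as it stands. The module is installed in compiled form; this text tells all that it offers.
- The arm moves only by the shell command python3 -m handwheel 'ROWS' [FORCE]. ROWS is JSON, a list that holds one entry, the list of rows, each a list of 5 numbers: the gripper command: -1 is fully open, 1 is shut, values between are in proportion, then the shift along the world's x, y, z in units of 50 mm (1.0 is 50 mm), then the turn about the world's z in units of 8 degrees (1.0 is 8 degrees). In form: [[[gripper, tx, ty, tz, twist], ...]]. A call has 1 to 10 rows; each row shifts and turns the commanded pose from where the row before left it; what a row does not reach is not made up. A row lasts 1/10 s, in which the tool goes at most 50 mm and 8.59 degrees, less where a joint would pass 70% of its speed; a pose out of reach is approached as far as the arm can. A call is refused whole if a number of a shift passes 1 or a number of a turn 1, either way. A call with a gripper value outside its range is refused whole. The fingers move at their own pace and stop on an object; FORCE is the grip in N (left out, the last holds). Time passes only in rows, so rows that do not move let the fingers close. It gives the time, the measured TCP pose, the force, the opening and the grip force at its end, in the units of the state.
- ctrl.sense(): the state, without advancing time (a new reading comes with each control period).
- optics.capture(name): name is "scene" or "top"; returns a dict with "img" (384x512x3 uint8, blue, green, red), "K" (3x3 intrinsics, pixels), "R" (3x3) and "t" (3): a world point X has camera coordinates R X + t. Camera axes: x right, y down, z forward; pixel columns grow to the right and rows downward; lengths in mm; the calibration is good to about 2 mm. A picture is of the moment at which its call begins. There is no depth.
- ctrl.finish_job(): hands the job in; it is judged then, once.
The state is a dict: "time_s": time; "joints": joint angles; "dq": joint speeds; "tau": joint torques, N m; "eef_pos": TCP position; "ee_rot": TCP orientation; "force": force on the tool from outside, world axes, zero at the start; "wrist_torque": the same for the moment, N m; "grip_width": opening from 0.0 (shut) to 1.0 (fully open); "grip_force": force on a finger pad.
Only numpy, scipy, OpenCV 4.12 (cv2) and the standard library are available. Lean on these libraries where they do the work, as an engineer would, in place of code of your own. Each camera call takes 0.05 s, during which the arm holds its last target. There are 200 camera calls.

## Task

The game is over: put the last of the carrom set away in the open drawer of the coin chest. Lay the striker flat in the tray with the single round recess and one carrom man flat in each recess of the twin tray, and stand the square powder tin upright in the tray with the square recess, without tipping it over on the way. The ludo counter, the jar lid and the round pot belong to other things: leave them where they are.

Things in the scene. Friction and masses are not known exactly. Their poses are not given: they have to be found in the camera images.
- striker: The striker: flat translucent yellow disc, 41 mm diameter, 9 mm thick, about 16 g. Origin: centre of its underside, z up. It stands loose on the carrom board, whose playing face is at z = 12 mm.
- man_a: A carrom man: flat dark wooden disc with two pale turned rings on its top, 32 mm diameter, 9 mm thick, 10 g. Origin: centre of its underside, z up. It stands loose on the carrom board, whose playing face is at z = 12 mm.
- man_b: The other carrom man, the same as man_a (either may go into either recess). Origin: centre of its underside, z up. It stands loose on the carrom board, whose playing face is at z = 12 mm.
- tin: The powder tin: white, square body 40 x 40 mm and 40 mm high, with a round cap 28 mm across and 10 mm high on top (50 mm in all), 50 to 100 g. Origin: centre of its underside, z up, x and y square to its sides. It stands loose on the carrom board, whose playing face is at z = 12 mm.
- counter: Look-alike, stays where it is: a ludo counter, plain dark wooden disc without rings, 22 mm diameter, 6 mm thick. Origin: centre of its underside. It stands loose on the carrom board, whose playing face is at z = 12 mm.
- lid: Look-alike, stays where it is: a jar lid, translucent yellow disc with a ribbed rim, 58 mm diameter, 11 mm thick. Origin: centre of its underside. It stands loose on the carrom board, whose playing face is at z = 12 mm.
- pot: Look-alike, stays where it is: a white round pot, 44 mm diameter, 40 mm high, with the same 28 mm cap as the tin (50 mm in all). Origin: centre of its underside. It stands loose on the carrom board, whose playing face is at z = 12 mm.
- tray_round: Fitted dark grey tray clipped into the fixed open drawer (does not move), 124 (its x) x 78 (its y) x 12 mm high. Origin: centre of its underside, z up. One round recess in its middle, 58 mm diameter, 6 mm deep (floor 6 mm above the origin). The three trays lie parallel, side by side along y at 80 mm pitch, in any order.
- tray_twin: Fitted dark grey tray clipped into the fixed open drawer (does not move), 124 (its x) x 78 (its y) x 12 mm high. Origin: centre of its underside, z up. Two round recesses, 48 mm diameter, 6 mm deep (floors 6 mm above the origin), centred at its x = -30 and +30 mm, y = 0. The drawer's walls end 3 mm above the tray tops, its front (-x end) 7 mm.
- tray_square: Fitted dark grey tray clipped into the fixed open drawer (does not move), 124 (its x) x 78 (its y) x 12 mm high. Origin: centre of its underside, z up. One square recess in its middle, 58 x 58 mm, 6 mm deep (floor 6 mm above the origin). Beyond every tray's +x end, 80 mm from its origin, stored men stand on edge, 21 mm above the tray tops, then the chest's housing, 30 mm above.
There are look-alikes about, which are no part of the job. What is shaped like the striker but blue is not meant. What is shaped like the tin but blue is not meant.

How it is judged:
By the outcome, as a careful person would: the job done as asked, in the order asked, and still so for the second after the job is handed in, with the robot touching nothing.
It also fails if it takes over 99 s, if anything falls off the work surface, if the arm or the gripper's body presses on something with over 40 N, if the wrist force passes 120 N, or if a joint passes its speed limit or range.

## Working session

There is one attempt and no reset: what is moved stays moved. The work goes in short steps, Python scripts to look and compute and a shell command to move; the robot and the scene stay as the last step left them, time stands still between calls to the robot, and variables do not carry over. Pictures are saved under pics/ and viewed, at most 14 in all, crops included, and the job is handed in when it is done.

```bash
mkdir -p pics
python3 - <<'E'
from rig import ctrl, optics
import cv2,pickle
for n in("top","scene"):
    c=optics.capture(n); pickle.dump(c,open(f"{n}.pkl","wb")); cv2.imwrite(f"pics/{n}0.png",cv2.resize(c["img"],(800,600),interpolation=cv2.INTER_CUBIC))
    print(n,c["K"],c["R"],c["t"])
s=ctrl.sense();print(s)
E
```

```text
top [[404.55755348   0.         257.4896594 ]
 [  0.         404.55755348 192.82009747]
 [  0.           0.           1.        ]] [[ 0.02396809 -0.99965599 -0.01065012]
 [-0.98670574 -0.02194202 -0.16102895]
 [ 0.16073987  0.01436809 -0.98689222]] [-105.77298705  404.12678753 1304.47516296]
scene [[372.99534099   0.         257.01630776]
 [  0.         372.99534099 191.01198688]
 [  0.           0.           1.        ]] [[-0.00513642  0.99995071  0.00849729]
 [ 0.87536443  0.00860414 -0.4833871 ]
 [-0.48343639  0.00495535 -0.87536547]] [ 116.77076996 -347.40566057 1281.43254815]
{'time_s': 0.1, 'joints': array([-1.50940759e+00,  3.13376961e-01,  1.49838881e+00, -3.69567607e-05,
        1.33101681e+00, -2.23425500e-01]), 'dq': array([ 0.00113139, -0.0010527 , -0.00148168,  0.0007982 , -0.00024173,
       -0.0008204 ]), 'tau': array([ 3.39839593e-03, -4.12890458e+01, -2.60145539e+01, -1.89213661e-04,
        2.94560225e-03,  2.77411971e-05]), 'eef_pos': array([ 147.46498165, -503.60676086,  230.79062522]), 'ee_rot': array([-5.94463253e-04,  9.89876431e-01,  1.41930603e-01,  3.02619375e-05]), 'force': array([0.0692404 , 0.12630721, 0.24023416]), 'wrist_torque': array([0.02597207, 0.01993419, 0.01681971]), 'grip_force': 0.0, 'grip_width': 0.9973908250255954}
```

View pics/top0.png

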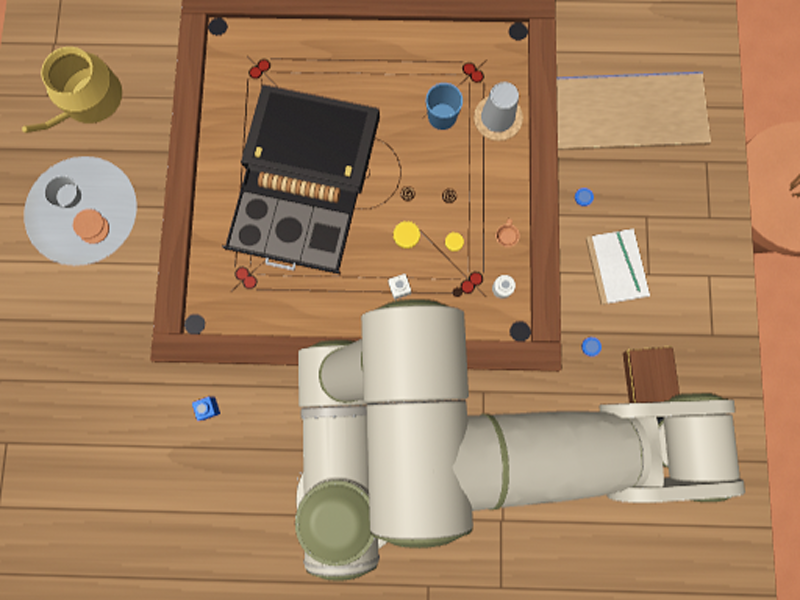

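View pics/scene0.png

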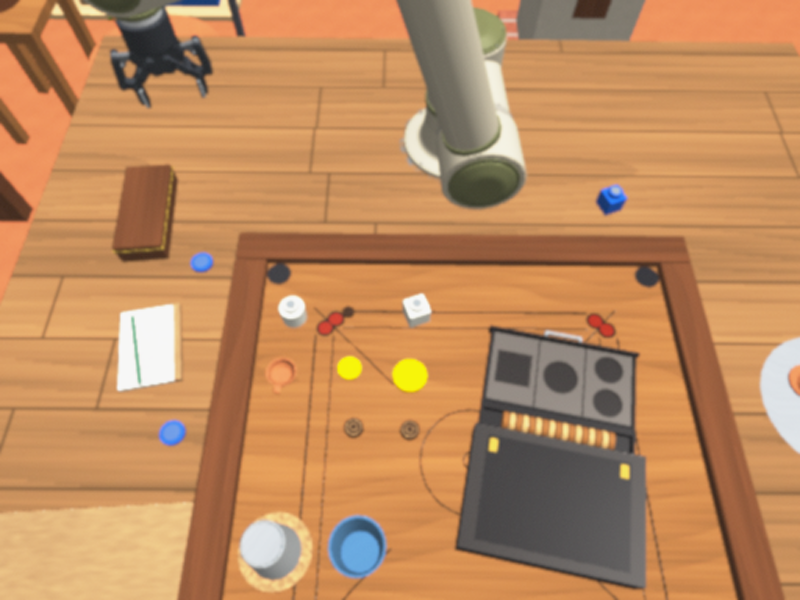

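The top view (800x600) shows the striker at (454,242), the lid at (406,235) and the men at (407,193) and (450,195). The tin is at (400,285), the pot at (504,286) and the counter at (458,292). The trays are twin (252,222), round (289,230) and square (324,238). Next I'll take crops for accurate pixels.

Run:
```python
import cv2,pickle
a=pickle.load(open("top.pkl","rb"))["img"][105:200,140:300]
b=pickle.load(open("scene.pkl","rb"))["img"][180:300,210:420]
cv2.imwrite("pics/c1.png",cv2.resize(a,None,fx=5,fy=5,interpolation=cv2.INTER_CUBIC))
cv2.imwrite("pics/c2.png",cv2.resize(b,(798,456),interpolation=cv2.INTER_CUBIC))
```

```text
(no output)
```

View pics/c1.png

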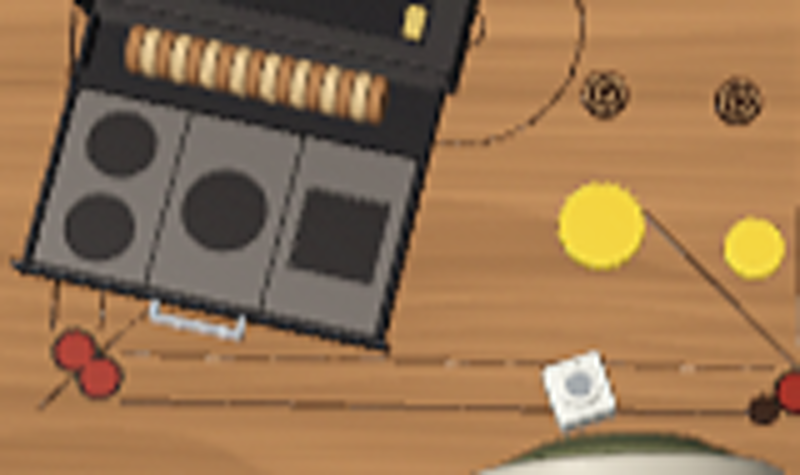

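View pics/c2.png

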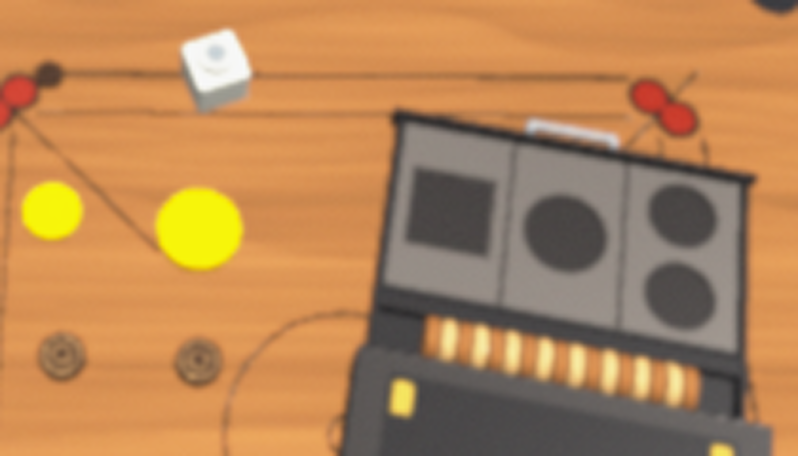

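c1 (top) shows the twin recesses at (122,145) and (99,227), the round one at (224,210) and the square one at (341,236). It also has the striker at (754,248), the men at (605,95) and (738,101), and the tin cap at (579,384). c2 (scene) shows the same things, and I'll triangulate from the two.

```bash
cat > h.py <<'E'
import numpy as np,pickle
T=pickle.load(open("top.pkl","rb"));S=pickle.load(open("scene.pkl","rb"))
def ray(c,u):
    d=c["R"].T@np.linalg.solve(c["K"],[u[0],u[1],1]); return -c["R"].T@c["t"],d
def atz(c,u,z):
    o,d=ray(c,u); return o+d*(z-o[2])/d[2]
def tri(u,v):
    A=[];b=[]
    for c,p in((T,u),(S,v)):
        o,d=ray(c,p); d/=np.linalg.norm(d);M=np.eye(3)-np.outer(d,d);A.append(M);b.append(M@o)
    return np.linalg.lstsq(np.vstack(A),np.hstack(b),rcond=None)[0]
t=lambda x,y:((x+.5)/5+140-.5,(y+.5)/5+105-.5)
s=lambda x,y:((x+.5)/3.8+210-.5,(y+.5)/3.8+180-.5)
E
python3 - <<'E'
from h import *
import cv2
np.set_printoptions(precision=1,suppress=True)
D={"twF":((122,145),(683,295),24),"twN":((99,227),(683,215),24),"round":((224,210),(566,233),24),"sq":((341,236),(451,212),24),
"striker":((754,248),(52,211),21),"manL":((605,95),(198,361),21),"manR":((738,101),(61,356),21),"tincap":((579,383),(215,52),62),
"sqc1":((311,188),(490,256),24),"sqc2":((390,203),(404,242),24),"sqc3":((375,284),(413,169),24),"sqc4":((289,268),(496,181),24),
"housingL":((72,92),(743,353),24),"trayR":((419,158),(384,286),24),"nearL":((32,262),(745,180),27),"nearR":((382,343),(400,122),27)}
for k,(a,b,z) in D.items(): print(k,tri(t(*a),s(*b)),atz(T,t(*a),z)[:2],atz(S,s(*b),z)[:2])
for n,p,f,C in(("t",[(543,368),(598,350),(616,408),(567,430)],t,T),("s",[(181,45),(230,29),(250,72),(200,88)],s,S)): print([atz(C,f(*q),52)[:2] for q in p])
# segmentation centroids
for C,r,zz in((T,(slice(130,175),slice(240,310)),21),(S,(slice(215,260),slice(205,280)),21)):
    h=cv2.cvtColor(C["img"],cv2.COLOR_BGR2HSV); m=((h[...,1]>190)&(h[...,2]>180)&(h[...,0]>22)&(h[...,0]<36)).astype(np.uint8); n,l,st,ce=cv2.connectedComponentsWithStats(m)
    for i in range(1,n):
        if st[i,4]>40: print(st[i],atz(C,ce[i],zz-2)[:2])
E
```

```text
twF [605.2 228.3  26. ] [605.5 227.8] [604.5 230.1]
twN [546.9 239.1  26.4] [547.5 239.9] [545.9 239.9]
round [560.7 155.2  25.7] [561.2 155.6] [560.1 155.6]
sq [544.9  75.9  23.7] [544.7  75.3] [545.   76.5]
striker [ 544.  -204.6   17.4] [ 543.1 -204.3] [ 545.5 -204.4]
manL [ 650.6 -101.3   15.9] [ 648.8 -101.1] [ 652.1 -101.6]
manR [ 648.  -193.1   16.4] [ 646.4 -192.3] [ 649.4 -193.3]
tincap [439.5 -89.6  62.7] [439.6 -89.1] [439.1 -90. ]
sqc1 [577.8  98.7  25.1] [577.9  97.1] [577.5 100.7]
sqc2 [568.1  42.2  25. ] [568.5  43. ] [567.7  41.8]
sqc3 [512.1  51.6  23.5] [511.9  50.8] [512.3  52.1]
sqc4 [521.5 109.8  25.1] [521.7 109.4] [521.1 110.6]
housingL [643.7 265.3  20.5] [642.5 264.5] [644.7 263.7]
trayR [600.2  24.9  25.3] [600.5  24.5] [599.8  25.8]
nearL [521.2 284.   29.9] [521.4 282.9] [520.  287.4]
nearR [472.6  45.7  18.7] [470.7  44.1] [476.6  44.9]
[array([451.1, -65.1]), array([ 463.9, -100.9]), array([ 425.5, -113.5]), array([410.2, -81.9])]
[array([ 428.2, -114.3]), array([414.5, -78.6]), array([449.8, -64.7]), array([ 463.1, -100.6])]
[216 228  16  15 190] [ 544.3 -204.5]
[251 230  23  21 386] [ 557.1 -101. ]
```

```bash
python3 -m handwheel '[[[-0.4,0.78,0.59,0,-0.34],[-0.4,0.79,0.6,0,-0.34],[-0.4,0.79,0.6,0,-0.34],[-0.4,0.79,0.6,0,-0.34],[-0.4,0.79,0.6,0,-0.34],[-0.4,0.79,0.6,0,-0.34],[-0.4,0.79,0.6,0,-0.34],[-0.4,0.79,0.6,0,-0.34],[-0.4,0.79,0.6,0,-0.34],[-0.4,0.79,0.6,0,-0.34]]]' 25
```

```text
time_s: 1.1
eef_pos: [543.3, -202.7, 231.1]
ee_rot: [-0.0, 0.995, -0.096, -0.0]
force: [0.0, -0.5, -0.2]
grip_width: 0.697
grip_force: 0.0
```

```bash
python3 -m handwheel '[[[-0.4,0.02,-0.03,-0.8,0],[-0.4,0,0,-0.9,0],[-0.4,0,0,-0.9,0],[-0.4,0,0,-0.9,0],[-0.4,0,0,-0.5,0],[-0.4,0,0,-0.25,0],[-0.4,0,0,0,0]]]' 25
```

```text
time_s: 1.8
eef_pos: [542.4, -205.5, 17.6]
ee_rot: [-0.001, 0.995, -0.095, -0.001]
force: [0.1, 0.6, 0.1]
grip_width: 0.704
grip_force: 0.0
```

```bash
python3 -m handwheel '[[[-0.4,0.02,0.02,-0.12,0],[-0.4,0,0,0,0]]]'
python3 - <<'E'
from rig import optics
import cv2
a=optics.capture("scene")["img"][190:290,170:300];cv2.imwrite("pics/p1.png",cv2.resize(a,None,fx=5,fy=5,interpolation=cv2.INTER_CUBIC))
E
```

```text
time_s: 2.0
eef_pos: [544.5, -205.0, 13.5]
ee_rot: [0.0, 0.996, -0.095, 0.001]
force: [0.8, 0.7, 0.1]
grip_width: 0.699
grip_force: 0.0
```

View pics/p1.png

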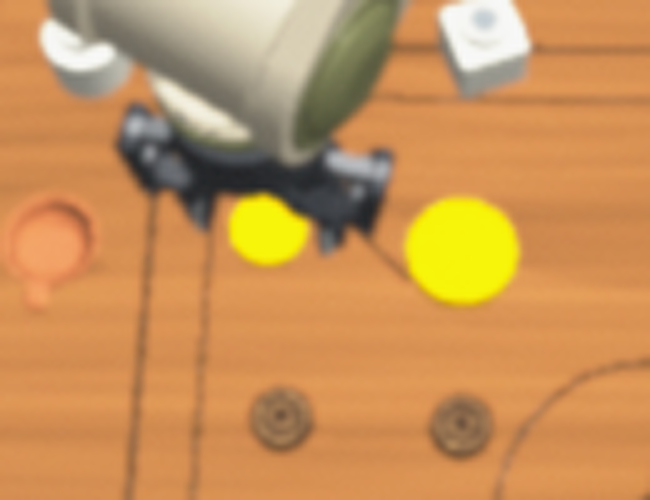

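The fingers, with tips at about (202,220) and (330,245), straddle the striker at (268,230). I'll go slightly lower and close.

```bash
python3 -m handwheel '[[[-0.3,0,0,-0.05,0],[0.1,0,0,0,0],[0.3,0,0,0,0],[0.3,0,0,0,0],[0.3,0,0,0,0],[0.3,0,0,0,0]]]' 25
```

```text
time_s: 2.65
eef_pos: [544.2, -205.0, 10.7]
ee_rot: [0.0, 0.995, -0.095, 0.0]
force: [-1.5, 1.2, 5.0]
grip_width: 0.465
grip_force: 25.5
```

```bash
python3 -m handwheel '[[[0.3,0,0,0.2,0],[0.3,0,0,0.6,0],[0.3,0,0,0.8,0],[0.3,0,0,0.6,0],[0.3,0,0,0,0]]]'
python3 - <<'E'
from rig import optics
import cv2
a=optics.capture("scene")["img"][160:280,150:310];cv2.imwrite("pics/p2.png",cv2.resize(a,None,fx=5,fy=5,interpolation=cv2.INTER_CUBIC))
E
```

```text
time_s: 3.15
eef_pos: [545.7, -205.9, 125.1]
ee_rot: [0.002, 0.995, -0.095, 0.004]
force: [-0.0, 0.2, 0.2]
grip_width: 0.464
grip_force: 25.3
```

View pics/p2.png

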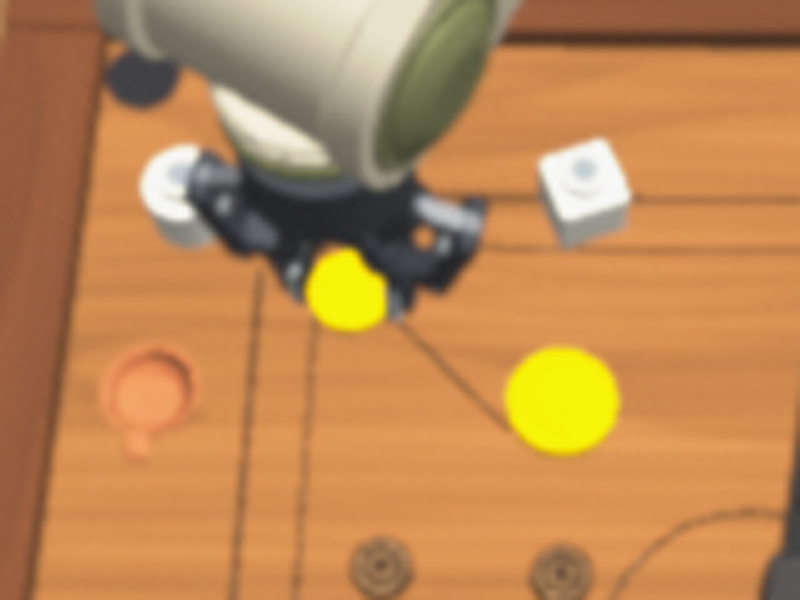

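Striker is held flat at (348,290), lifted clear. Next I carry it to the round recess at (560.7,155.3).

```bash
python3 -m handwheel '[[[0.3,0.03,0.4,0,0],[0.3,0.03,0.8,0,0],[0.3,0.03,0.9,0,0],[0.3,0.03,0.9,0,0],[0.3,0.03,0.9,0,0],[0.3,0.03,0.9,0,0],[0.3,0.03,0.9,0,0],[0.3,0.03,0.8,0,0],[0.3,0.03,0.5,0,0],[0.3,0.03,0.22,0,0]]]';python3 -m handwheel '[[[0.3,0,0,-0.4,0],[0.3,0,0,-0.7,0],[0.3,0,0,-0.4,0],[0.3,0,0,-0.2,0],[0.3,0,0,0,0]]]'
```

```text
time_s: 4.2
eef_pos: [558.1, 158.2, 119.1]
ee_rot: [0.0, 0.996, -0.094, -0.001]
force: [0.5, -1.3, -0.8]
grip_width: 0.457
grip_force: 25.4
time_s: 4.7
eef_pos: [558.4, 155.4, 34.0]
ee_rot: [0.0, 0.995, -0.095, -0.001]
force: [-0.7, 0.7, 0.4]
grip_width: 0.459
grip_force: 25.4
```

```bash
python3 -m handwheel '[[[0.3,0.05,0,-0.14,0],[0.3,0,0,-0.06,0],[0.3,0,0,0,0]]]'
```

```text
time_s: 5.0
eef_pos: [561.7, 156.0, 25.4]
ee_rot: [0.0, 0.995, -0.095, 0.0]
force: [-0.6, -0.7, -1.1]
grip_width: 0.463
grip_force: 25.8
```

```bash
python3 -m handwheel '[[[0.3,0,0,-0.05,0],[0.3,0,0,0,0]]]';python3 -m handwheel '[[[0.3,0,0,-0.03,0],[0.3,0,0,0,0]]]'
```

```text
time_s: 5.2
eef_pos: [561.9, 155.8, 23.4]
ee_rot: [0.0, 0.995, -0.095, 0.001]
force: [-0.4, -2.4, 3.3]
grip_width: 0.461
grip_force: 29.1
time_s: 5.4
eef_pos: [561.8, 155.5, 21.9]
ee_rot: [0.0, 0.996, -0.095, 0.0]
force: [-1.1, -6.3, 4.8]
grip_width: 0.466
grip_force: 32.7
```

```bash
python3 -m handwheel '[[[0.3,0,0,0.03,0],[-0.15,0,0,0,0],[-0.15,0,0,0,0],[-0.15,0,0,0.3,0],[-0.15,0,0,0.9,0],[-0.15,0,-0.5,0.6,0],[-0.15,0,-1,0,0],[-0.15,0,-1,0,0],[-0.15,0.2,-0.9,0,0],[-0.15,0.2,-0.9,0,0]]]';python3 - <<'E'
from rig import optics
import cv2
a=optics.capture("top")["img"][105:200,140:300];cv2.imwrite("pics/p3.png",cv2.resize(a,None,fx=5,fy=5,interpolation=cv2.INTER_CUBIC))
E
```

```text
time_s: 6.4
eef_pos: [581.7, -60.4, 113.5]
ee_rot: [-0.0, 0.995, -0.095, 0.001]
force: [0.7, 0.1, -0.1]
grip_width: 0.577
grip_force: 0.0
```

View pics/p3.png

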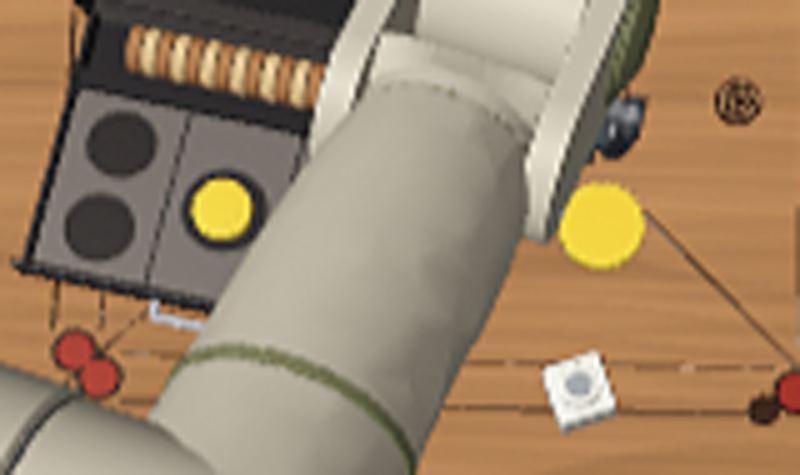

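The striker lies inside the round recess at (221,209). Next is the left man at (650,-101).

```bash
python3 -m handwheel '[[[-0.2,0.6,-0.4,0,0],[-0.2,0.6,-0.3,0,0],[-0.2,0.15,-0.08,-0.3,0],[-0.2,0,0,-0.8,0],[-0.2,0,0,-0.5,0],[-0.2,0,0,-0.2,0],[-0.2,0,0,0,0]]]'
```

```text
time_s: 7.15
eef_pos: [648.7, -97.4, 22.1]
ee_rot: [-0.0, 0.995, -0.095, -0.001]
force: [0.2, 0.0, 0.6]
grip_width: 0.601
grip_force: 0.0
```

```bash
python3 -m handwheel '[[[-0.2,0.03,-0.08,0,0],[-0.2,0,0,-0.15,0],[-0.1,0,0,0,0],[0.2,0,0,0,0],[0.5,0,0,0,0],[0.5,0,0,0,0],[0.5,0,0,0,0]]]' 25
```

```text
time_s: 7.85
eef_pos: [650.8, -101.9, 15.8]
ee_rot: [0.0, 0.995, -0.095, 0.0]
force: [-1.0, 0.2, 3.9]
grip_width: 0.352
grip_force: 24.9
```

```bash
python3 -m handwheel '[[[0.5,0,0,0.2,0],[0.5,0,0,0.6,0],[0.5,0,0,0.8,0],[0.5,0,0,0.5,0],[0.5,-0.1,0.4,0,0],[0.5,-0.1,0.7,0,0],[0.5,-0.1,0.7,0,0],[0.5,-0.1,0.8,0,0],[0.5,-0.1,0.8,0,0],[0.5,-0.1,0.8,0,0]]]';python3 -m handwheel '[[[0.5,-0.1,0.8,0,0],[0.5,-0.1,0.8,0,0],[0.5,-0.1,0.5,0,0],[0.5,-0.1,0.3,0,0],[0.5,0,0,0,0]]]';python3 - <<'E'
from rig import optics
import cv2
a=optics.capture("scene")["img"][170:290,300:460];cv2.imwrite("pics/p4.png",cv2.resize(a,None,fx=5,fy=5,interpolation=cv2.INTER_CUBIC))
E
```

```text
time_s: 8.85
eef_pos: [620.1, 109.7, 120.9]
ee_rot: [-0.0, 0.995, -0.095, 0.0]
force: [0.6, 0.1, -0.8]
grip_width: 0.35
grip_force: 24.8
time_s: 9.35
eef_pos: [599.9, 229.5, 120.6]
ee_rot: [-0.0, 0.996, -0.094, 0.0]
force: [1.0, -0.6, 0.1]
grip_width: 0.347
grip_force: 24.8
```

View pics/p4.png

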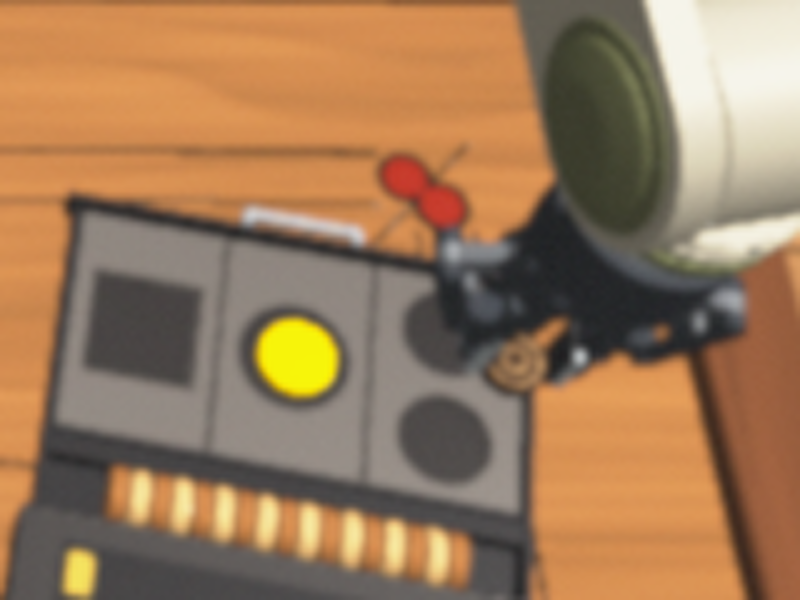

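The man is held at (518,362), nearly above the far recess at (443,438). The striker lies flat in its recess at (297,356). I'll lower the man now.

```bash
python3 -m handwheel '[[[0.5,0.1,-0.01,-0.4,0],[0.5,0,0,-0.7,0],[0.5,0,0,-0.45,0],[0.5,0,0,-0.2,0],[0.5,0,0,0,0]]]';python3 -m handwheel '[[[0.5,0,0,-0.1,0],[0.5,0,0,0,0]]]'
```

```text
time_s: 9.9
eef_pos: [605.4, 226.3, 31.9]
ee_rot: [0.0, 0.995, -0.096, -0.001]
force: [-0.2, 0.2, 0.6]
grip_width: 0.352
grip_force: 24.8
time_s: 10.1
eef_pos: [606.0, 227.4, 28.5]
ee_rot: [-0.0, 0.995, -0.095, 0.001]
force: [-0.3, 0.1, -0.8]
grip_width: 0.349
grip_force: 24.8
```

```bash
python3 -m handwheel '[[[0.5,0,0.02,-0.05,0],[0.5,0,0,0,0]]]';python3 -m handwheel '[[[0.5,0,0,-0.04,0],[0.5,0,0,0,0]]]'
```

```text
time_s: 10.3
eef_pos: [606.0, 228.5, 26.1]
ee_rot: [0.0, 0.995, -0.095, 0.001]
force: [0.4, -1.3, 1.8]
grip_width: 0.35
grip_force: 27.8
time_s: 10.5
eef_pos: [606.4, 228.5, 25.0]
ee_rot: [-0.0, 0.995, -0.095, 0.001]
force: [-1.6, -3.5, 9.4]
grip_width: 0.35
grip_force: 33.4
```

```bash
python3 -m handwheel '[[[0.5,0,0,0.02,0],[0.05,0,0,0,0],[0,0,0,0,0],[0,0,0,0.3,0],[0,0,0,0.9,0],[0,0,-0.5,0.6,0],[0,0,-1,0,0],[0,0,-1,0,0],[0,0.1,-0.9,0,0],[-0.2,0.1,-0.9,0,0]]]';python3 -m handwheel '[[[-0.2,0.1,-0.9,0,0],[-0.2,0.1,-0.9,0,0],[-0.2,0.1,-0.9,0,0],[-0.2,0.2,-0.8,0,0],[-0.2,0.15,-0.5,0,0],[-0.2,0,0,0,0]]]'
```

```text
time_s: 11.5
eef_pos: [615.4, 12.1, 115.4]
ee_rot: [-0.0, 0.996, -0.095, 0.0]
force: [1.3, -0.5, 0.2]
grip_width: 0.6
grip_force: 0.0
time_s: 12.1
eef_pos: [648.2, -189.6, 114.7]
ee_rot: [0.0, 0.995, -0.097, 0.001]
force: [-0.7, 0.6, 0.6]
grip_width: 0.595
grip_force: 0.0
```

Run:
```python
from rig import optics
import cv2
a=optics.capture("top")["img"][105:200,140:300];cv2.imwrite("pics/p5.png",cv2.resize(a,None,fx=5,fy=5,interpolation=cv2.INTER_CUBIC))
```

```text
(no output)
```

View pics/p5.png

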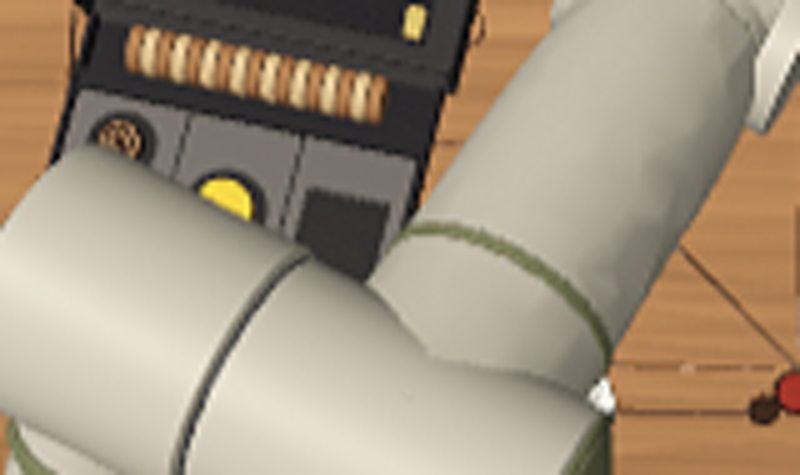

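The first man lies in the far recess at (121,137). Now the second man at (648,-193).

```bash
python3 -m handwheel '[[[-0.2,0,-0.06,-0.4,0],[-0.2,0,0,-0.8,0],[-0.2,0,0,-0.5,0],[-0.2,0,0,-0.2,0],[-0.2,0,0,0,0]]]'
```

```text
time_s: 12.65
eef_pos: [647.7, -188.1, 18.8]
ee_rot: [-0.0, 0.996, -0.094, -0.001]
force: [0.3, -0.3, 1.0]
grip_width: 0.599
grip_force: 0.0
```

```bash
python3 -m handwheel '[[[-0.2,0.01,-0.08,0,0],[-0.2,0,0,-0.08,0],[-0.2,0,0,0,0]]]';python3 -m handwheel '[[[-0.1,0,0,0,0],[0.2,0,0,0,0],[0.5,0,0,0,0],[0.5,0,0,0,0],[0.5,0,0,0,0]]]' 25
```

```text
time_s: 12.95
eef_pos: [648.7, -193.5, 15.9]
ee_rot: [0.0, 0.995, -0.095, 0.0]
force: [-0.2, 1.1, -0.6]
grip_width: 0.6
grip_force: 0.0
time_s: 13.45
eef_pos: [648.7, -193.4, 15.8]
ee_rot: [0.0, 0.995, -0.095, 0.0]
force: [-1.1, 0.0, 4.3]
grip_width: 0.355
grip_force: 24.8
```

```bash
python3 -m handwheel '[[[0.5,0,0,0.2,0],[0.5,0,0,0.6,0],[0.5,0,0,0.8,0],[0.5,0,0,0.5,0],[0.5,-0.1,0.4,0,0],[0.5,-0.15,0.7,0,0],[0.5,-0.2,0.8,0,0],[0.5,-0.2,0.8,0,0],[0.5,-0.2,0.8,0,0],[0.5,-0.2,0.8,0,0]]]';python3 -m handwheel '[[[0.5,-0.2,0.8,0,0],[0.5,-0.2,0.8,0,0],[0.5,-0.2,0.8,0,0],[0.5,-0.2,0.8,0,0],[0.5,-0.15,0.7,0,0],[0.5,-0.1,0.4,0,0],[0.5,-0.1,0.06,-0.4,0],[0.5,0,0,-0.7,0],[0.5,0,0,-0.5,0],[0.5,0,0,0,0]]]'
```

```text
time_s: 14.45
eef_pos: [595.4, 23.1, 120.8]
ee_rot: [-0.0, 0.995, -0.095, 0.0]
force: [1.3, 1.0, 0.4]
grip_width: 0.356
grip_force: 24.8
time_s: 15.45
eef_pos: [536.6, 239.2, 37.6]
ee_rot: [0.001, 0.995, -0.095, -0.003]
force: [-0.5, 0.3, 0.4]
grip_width: 0.354
grip_force: 24.9
```

```bash
python3 -m handwheel '[[[0.5,0.2,0,0,0],[0.5,0,0,-0.1,0],[0.5,0,0,-0.08,0],[0.5,0,0,0,0]]]';python3 -m handwheel '[[[0.5,0,0,-0.05,0],[0.5,0,0,0,0]]]'
```

```text
time_s: 15.85
eef_pos: [548.0, 239.6, 31.2]
ee_rot: [0.0, 0.995, -0.095, -0.0]
force: [-0.9, 0.5, -0.4]
grip_width: 0.351
grip_force: 24.9
time_s: 16.05
eef_pos: [548.3, 239.6, 28.7]
ee_rot: [0.0, 0.995, -0.095, -0.0]
force: [-0.1, 0.0, 0.6]
grip_width: 0.35
grip_force: 24.9
```

```bash
python3 -m handwheel '[[[0.5,0,0,-0.05,0],[0.5,0,0,0,0],[0.05,0,0,0,0],[0,0,0,0,0],[0,0,0,0.3,0],[0,0,0,0.9,0],[0,-0.1,-0.4,0.6,0],[-0.6,-0.2,-0.7,0,0.5],[-0.6,-0.3,-0.8,0,0.6],[-0.6,-0.3,-0.8,0,0.6]]]';python3 -m handwheel '[[[-0.6,-0.3,-0.8,0,0.6],[-0.6,-0.3,-0.8,0,0.6],[-0.6,-0.3,-0.8,0,0.6],[-0.6,-0.3,-0.8,0,0.56],[-0.6,-0.37,-0.6,0,0],[-0.6,0,-0.09,0,0],[-0.6,0,0,0,0]]]'
python3 - <<'E'
from rig import optics
import cv2
a=optics.capture("top")["img"][105:200,140:300];cv2.imwrite("pics/p6.png",cv2.resize(a,None,fx=5,fy=5,interpolation=cv2.INTER_CUBIC))
a=optics.capture("scene")["img"][170:290,270:430];cv2.imwrite("pics/p7.png",cv2.resize(a,None,fx=5,fy=5,interpolation=cv2.INTER_CUBIC))
E
```

```text
time_s: 17.05
eef_pos: [503.0, 103.5, 117.6]
ee_rot: [0.0, 1.0, 0.026, 0.001]
force: [0.4, -1.2, -0.2]
grip_width: 0.802
grip_force: 0.0
time_s: 17.75
eef_pos: [425.3, -90.5, 117.2]
ee_rot: [0.0, 0.982, 0.186, 0.001]
force: [0.1, 0.9, -0.3]
grip_width: 0.797
grip_force: 0.0
```

View pics/p7.png

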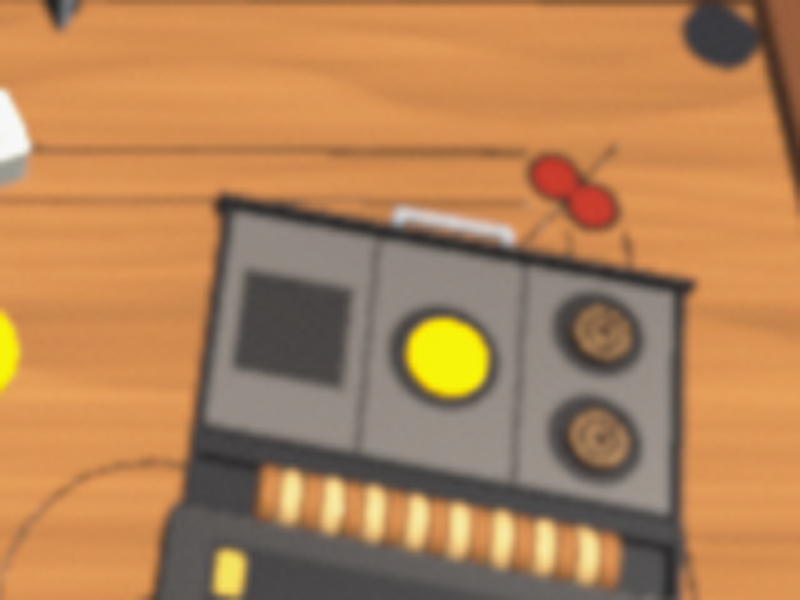

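All three discs lie in their recesses, the men at (603,332) and (598,438) and the striker at (447,355). Now the tin.

```bash
python3 -m handwheel '[[[-0.6,0.28,0.02,0,0],[-0.6,0,0,-0.1,0],[-0.6,0,0,-0.5,0],[-0.6,0,0,-0.6,0],[-0.6,0,0,-0.4,0],[-0.6,0,0,-0.16,0],[-0.6,0,0,0,0]]]'
```

```text
time_s: 18.55
eef_pos: [438.5, -88.2, 27.7]
ee_rot: [-0.001, 0.982, 0.188, -0.001]
force: [-0.1, -0.1, 0.4]
grip_width: 0.798
grip_force: 0.0
```

```bash
python3 -m handwheel '[[[-0.4,0.02,-0.02,0,0],[-0.2,0,0,0,0],[-0.1,0,0,0,0],[-0.03,0,0,0,0],[0.03,0,0,0,0],[0.1,0,0,0,0],[0.3,0,0,0,0],[0.3,0,0,0,0]]]' 30;python3 -m handwheel '[[[0.3,0,0,0.1,0],[0.3,0,0,0.3,0],[0.3,0,0,0.5,0],[0.3,0,0,0.5,0],[0.3,0,0,0.2,0],[0.3,0,0,0,0]]]'
python3 - <<'E'
from rig import optics
import cv2
a=optics.capture("scene")["img"][150:270,200:360];cv2.imwrite("pics/p8.png",cv2.resize(a,None,fx=5,fy=5,interpolation=cv2.INTER_CUBIC))
E
```

```text
time_s: 19.35
eef_pos: [440.2, -89.9, 28.7]
ee_rot: [0.0, 0.982, 0.187, 0.0]
force: [-1.9, 0.7, 6.6]
grip_width: 0.468
grip_force: 30.6
time_s: 19.95
eef_pos: [440.4, -90.1, 109.1]
ee_rot: [0.001, 0.982, 0.187, 0.001]
force: [0.4, -0.1, -2.1]
grip_width: 0.459
grip_force: 30.2
```

View pics/p8.png

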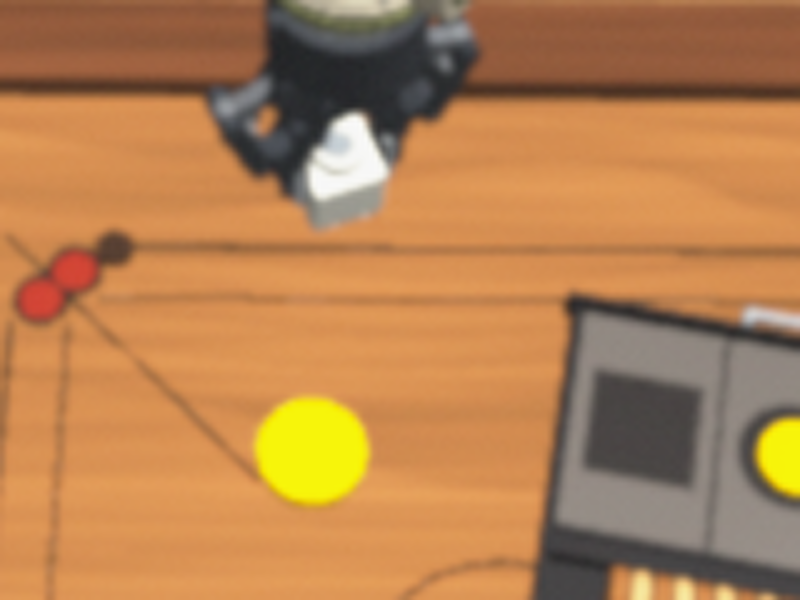

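The tin is held upright at (345,180). Next I carry it to the square recess (545,76), turning it -32.5°.

```bash
python3 -m handwheel '[[[0.3,0.1,0.15,0,-0.2],[0.3,0.2,0.35,0,-0.5],[0.3,0.3,0.5,0,-0.6],[0.3,0.35,0.6,0,-0.7],[0.3,0.35,0.6,0,-0.7],[0.3,0.35,0.5,0,-0.6],[0.3,0.25,0.35,0,-0.5],[0.3,0.15,0.2,0,-0.26],[0.3,0.04,0.07,0,0],[0.3,0,0,0,0]]]';python3 -m handwheel '[[[0.3,0,0,-0.1,0],[0.3,0,0,-0.35,0],[0.3,0,0,-0.4,0],[0.3,0,0,-0.25,0],[0.3,0,0,-0.1,0],[0.3,0,0,0,0]]]'
```

```text
time_s: 21.0
eef_pos: [544.0, 76.3, 107.1]
ee_rot: [0.0, 0.996, -0.094, -0.001]
force: [0.5, 0.0, -0.7]
grip_width: 0.464
grip_force: 30.1
time_s: 21.6
eef_pos: [544.3, 75.9, 47.9]
ee_rot: [0.0, 0.995, -0.095, -0.0]
force: [-0.2, -0.0, -0.4]
grip_width: 0.46
grip_force: 30.2
```

```bash
python3 -m handwheel '[[[0.3,0,0,-0.1,0],[0.3,0,0,-0.08,0],[0.3,0,0,0,0]]]';python3 -m handwheel '[[[0.3,0,0,-0.04,0],[0.3,0,0,0,0]]]'
```

```text
time_s: 21.9
eef_pos: [544.3, 76.2, 39.0]
ee_rot: [0.0, 0.995, -0.095, -0.0]
force: [0.1, -0.1, 0.3]
grip_width: 0.461
grip_force: 30.2
time_s: 22.1
eef_pos: [544.8, 76.1, 37.7]
ee_rot: [-0.0, 0.995, -0.095, 0.0]
force: [-1.7, 0.3, 3.3]
grip_width: 0.464
grip_force: 30.6
```

```bash
python3 -m handwheel '[[[0.3,0,0,-0.02,0],[0,0,0,0,0],[-0.2,0,0,0,0],[-0.3,0,0,0,0],[-0.3,0,0,0.1,0],[-0.3,0,0,0.4,0],[-0.3,0,0,0.8,0],[-0.3,0,0,0.9,0],[-0.3,-0.3,-0.5,0.6,0],[-0.3,-0.3,-0.8,0,0]]]';python3 -m handwheel '[[[-0.3,-0.3,-0.9,0,0],[-0.3,-0.3,-0.9,0,0],[-0.3,-0.3,-0.9,0,0],[-0.3,-0.3,-0.5,0,0],[-0.3,0,0,0,0]]]'
python3 - <<'E'
from rig import optics
import cv2
a=optics.capture("scene")["img"][160:290,210:420];cv2.imwrite("pics/p9.png",cv2.resize(a,(798,494),interpolation=cv2.INTER_CUBIC))
E
```

```text
time_s: 23.1
eef_pos: [515.8, 11.4, 180.7]
ee_rot: [0.0, 0.996, -0.093, 0.004]
force: [1.0, -1.5, -1.0]
grip_width: 0.643
grip_force: 0.0
time_s: 23.6
eef_pos: [453.3, -151.5, 176.6]
ee_rot: [0.0, 0.995, -0.097, 0.0]
force: [-0.1, 0.4, 0.3]
grip_width: 0.648
grip_force: 0.0
```

View pics/p9.png

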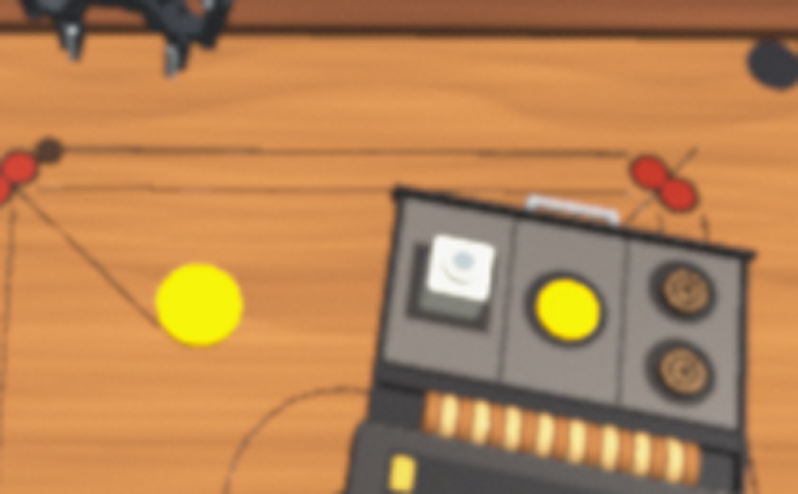

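Run:
```python
from h import *
from rig import ctrl
u=((463.5)/3.8+209.5,(261.5)/3.8+159.5)
print(atz(S,u,69))
print(ctrl.finish_job())
```

```text
[543.73342216  76.78587461  69.        ]
the job is handed in; nothing more can be done
None
```

The job is handed in: the last pictures show the striker and both men in their round recesses and the tin upright in the square one, and I never moved the ludo counter, jar lid or pot; I don't have the judge's result.

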